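# Unclamp the check nest and hold its guard open at 60 degrees

### The job

The coupon in the check nest is to be inspected. With the guard still shut, swing the nest's hold-down clamp over centre, all the way back off the guard; then raise the hinged guard to 60 degrees open (measured from shut; 6 degrees either way will do) and keep holding it there, still, because it falls shut when let go: the program finishes while the gripper holds the guard. Leave the coupon and the things standing about where they are.

Things in the scene. Friction and masses are not known exactly. Their poses are not given: they have to be found in the camera images.
- nest: check nest fixed to the table: aluminium base plate 170 (x) x 265 (y) x 12 mm with an open grey tub 150 x 180 mm, 58 mm high, under a flat framed guard with a clear window. Origin on the table under the middle of the tub; x towards the hinge side (away from the robot), y to the left towards the clamp, z up. The guard's top face, shut, is 69 mm above the table
- guard (a joint): opening angle of the guard about its hinge, rad: 0 shut (level), 1.047 = 60 degrees, limit 1.9; the knob edge rises and goes back over the hinge. About 0.45 kg; nothing holds it, so it falls shut from below about 1.5
- guard_hinge (a point): point on the guard's hinge axis, mid-width, 64 mm above the table, 82 mm behind the middle of the nest; the axis runs along the nest's y
- guard_knob (a point): centre of the guard's black drum knob: a cylinder 22 mm in diameter and 32 mm long, its length along the nest's y, on a 10 mm stem 25 mm long in front of the guard's front edge; 195 mm from the hinge axis and, shut, 64 mm above the table, with the base plate ending 30 mm behind it. It moves with the guard. Gripped by its flat ends from above, it can turn between the finger pads as the guard rises
- clamp (a joint): angle of the hold-down clamp lever, rad: 0 clamped (steel arm level over the guard's left edge, black grip upright), 1.5 fully back (arm upright, grip lying level to the nest's left). Its weight tips it over centre at about 0.7 and it then falls to the stop on that side; it takes 1 to 3 N at the grip
- clamp_grip (a point): middle of the clamp's black grip, a round bar about 20 mm in diameter reaching from 49 mm below to 23 mm above this point; 85 mm from the pivot, which lies straight below it when clamped, 88 mm above the table. The grip swings towards the nest's +y. When clamped, the arm (14 mm wide, top 95 mm above the table) runs from the pivot 68 mm towards the nest's -y, with a spindle 55 mm from the pivot whose top is 111 mm above the table
- coupon: brown test coupon 35 x 50 x 12 mm lying in the nest under the guard; origin at the middle of its underside; leave it
- tape_mid (a point): bystander: roll of tape 61 mm across, 18 mm high, lying flat; its centre
- keyhex: bystander: dark hex key 34 x 92 x 9 mm, lying flat; origin at the middle of its underside
- case: bystander: small closed case 90 x 55 x 42 mm; origin at the middle of its underside

How it is judged:
By the outcome, as a careful person would: the job done as asked, in the order asked, and still so for the second after the job is handed in, while the arm keeps its last pose, push and grip.
It also fails if it takes over 59 s, if anything falls off the work surface, if the arm or the gripper's body presses on something with over 40 N, if the wrist force passes 120 N, or if a joint passes its speed limit or range.

### The arm

A 7-joint arm with a two-finger parallel gripper is mounted at the origin on a cart in front of the work surface, level with it; the furniture and walls round the work are solid. World frame = base frame: x ahead of the robot, y to its left, z up, the work surface at z = 0. Lengths are in m, angles in rad, forces in N, time in s.
With the tool pointing down it reaches from about 0.35 to 0.9 m from the base axis. Payload 19.9 kg.
Tool frame: the origin (TCP) lies on the centre line of the jaws, within the pads' length; the fingertips stand 17 mm ahead of it and the grasp point (between the pads) lies 2 mm behind it; z points along the fingers, y is the direction in which the jaws open and shut (so a half turn about z gives the same grasp; the last joint's range is limited). The gripper opens to 85 mm and grips with 20 to 120 N. Pads are 22 mm wide; open, the fingers measure 114 mm over their backs; the gripper's body (76 mm by 85 mm) begins 54 mm behind the grasp point. The pads swing forward as they close: fully open they stand 13 mm farther back than shut.
Start: joints at [-1.387, 0.417, -0.01, 1.614, 0.005, 1.111, -0.053], TCP at [0.14, 0.609, 0.248] pointing down, gripper open.
Joint ranges: [-2.81, 2.81], [-0.39, 2.02], [-1.27, 1.25], [0.06, 2.57], [-1.19, 4.33], [0.19, 2], [-2.82, 2.82]. Speed limits (rad/s): [1.89, 1.89, 2.39, 2.39, 3.01, 3.01, 3.01].

### API

Orientations are given as a rotation vector (axis times angle).
In Python, from rig import env gives the robot as it stands. Calls block until the motion is done:
- env.move_pose(position, orientation): joint-space move of the TCP to a pose.
- env.move_straight(position, velocity=0.15, attitude=None): straight line of the TCP; attitude=None keeps the orientation; velocity is the mean speed in m/s.
- env.set_joints(angles): joint-space move.
- env.ungrasp() and env.close(grasp_force=None): open the fingers fully, or close them until they stop; grasp_force is the grip in N (None keeps the last).
- env.hold(seconds).
- env.solve_ik(position, orientation): joint angles nearest the present ones, or None.
- env.get_state(): the state.
- env.grab_frame(name): name is "side" or "top"; returns a dict with "pixels" (384x512x3 uint8, red, green, blue), "mtx" (3x3 intrinsics, pixels), "T" (4x4, takes a point from camera to world coordinates). Camera axes: x right, y down, z forward; pixel columns grow to the right and rows downward; lengths in m; the calibration is good to about 2 mm. A picture is of the moment at which its call begins. There is no depth.
A pose or a line that the arm cannot do raises env.PlanningError and nothing moves.
- env.hand_in(): hands the job in, once; it reports no verdict.
The state is a dict: "clock": time; "joint_positions": joint angles; "joint_velocities": joint speeds; "joint_efforts": joint torques, N m; "eef_pos": TCP position; "tool_rot": TCP orientation; "contact_force": force on the tool from outside, world axes, zero at the start; "moment": the same for the moment, N m; "opening": finger opening in m.
Only numpy, scipy, OpenCV 4.12 (cv2) and the standard library are available. Lean on these libraries where they do the work, as an engineer would, in place of code of your own. Each camera call takes 0.05 s, during which the arm holds its last target.

## Working session

There is one attempt and no reset: what is moved stays moved. The work goes in short steps, each a Python script; the robot and the scene stay as the last script left them, time stands still between calls to the robot, and variables do not carry over. Pictures are saved under pics/ and viewed, and the job is handed in when it is done.

```bash
ls; mkdir -p pics; python3 - <<'E'
from rig import env
import cv2
for n in("side","top"):
    f=env.grab_frame(n); cv2.imwrite(f"pics/{n}0.png",f["pixels"][:,:,::-1]); print(n,f["mtx"].round(1).tolist(),f["T"].round(3).tolist())
s=env.get_state(); print({k:v for k,v in s.items()})
E
```

```text
pics
side [[361.2, 0.0, 254.0], [0.0, 361.2, 190.6], [0.0, 0.0, 1.0]] [[0.994, -0.065, 0.085, 0.429], [-0.106, -0.509, 0.854, -0.848], [-0.012, -0.858, -0.513, 0.643], [0.0, 0.0, 0.0, 1.0]]
top [[389.8, 0.0, 260.6], [0.0, 389.8, 187.9], [0.0, 0.0, 1.0]] [[-0.004, -0.998, 0.06, 0.452], [-1.0, 0.003, -0.02, 0.029], [0.02, -0.06, -0.998, 1.205], [0.0, 0.0, 0.0, 1.0]]
{'clock': 0.1, 'joint_positions': array([-1.38650233,  0.41789608, -0.01028305,  1.61410637,  0.00470904,
        1.11066765, -0.05297213]), 'joint_velocities': array([-0.00042032, -0.00283079, -0.00025767, -0.00240057,  0.00121613,
       -0.0019898 , -0.00088364]), 'joint_efforts': array([ 8.99196821e-04, -8.65822220e+01,  6.80282637e-01, -4.35634196e+01,
        1.92044961e-02,  5.00204740e-03, -3.89686465e-05]), 'eef_pos': array([0.13988276, 0.6088569 , 0.24773746]), 'tool_rot': array([-3.53887476e-01, -3.12157719e+00,  1.65600529e-03]), 'contact_force': array([-0.30626055, -0.82283011, -0.22219176]), 'moment': array([-0.00939324,  0.03430468,  0.00343632]), 'opening': 0.0854576130209651}
```

View pics/side0.png

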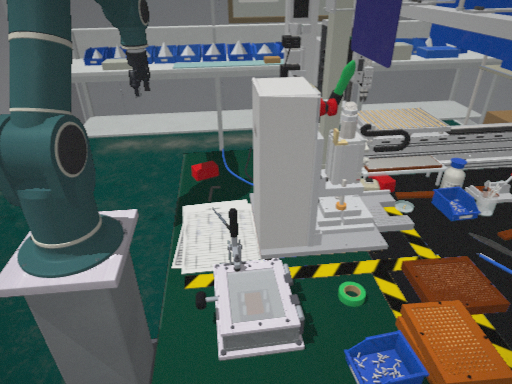

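View pics/top0.png

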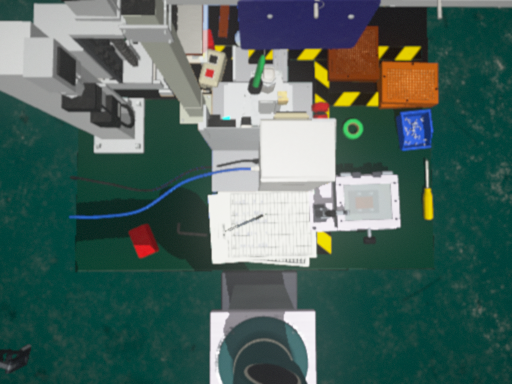

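The top view has the nest at about (367,200) with its knob at (370,238). The clamp is at about (322,210), and a white column stands close behind it at (297,150). The tape is at (352,128), the hex key near (190,230) and the red case at (143,240). I'll zoom in next.

```bash
python3 - <<'E'
import cv2
a=cv2.imread("pics/top0.png")[150:260,290:420]; cv2.imwrite("pics/top0z.png",cv2.resize(a,None,fx=6,fy=5.4*6/5.4*0.9,interpolation=cv2.INTER_CUBIC) if 0 else cv2.resize(a,(650,550),interpolation=cv2.INTER_CUBIC))
a=cv2.imread("pics/side0.png")[200:360,180:320]; cv2.imwrite("pics/side0z.png",cv2.resize(a,(525,600),interpolation=cv2.INTER_CUBIC))
E
```

```text
(no output)
```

View pics/top0z.png

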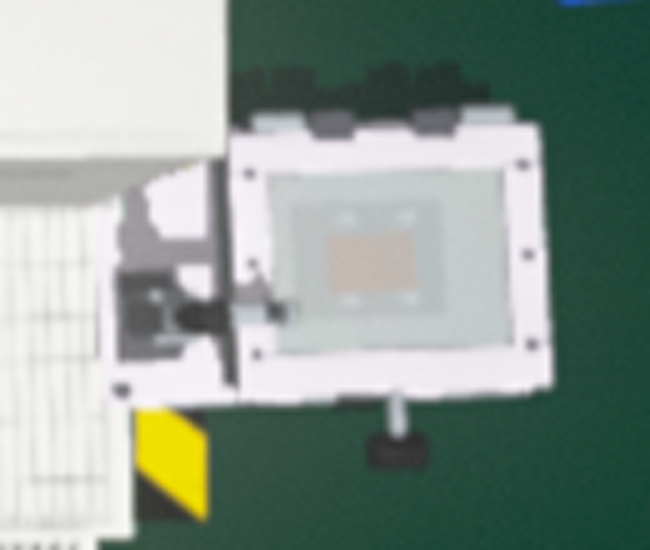

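View pics/side0z.png

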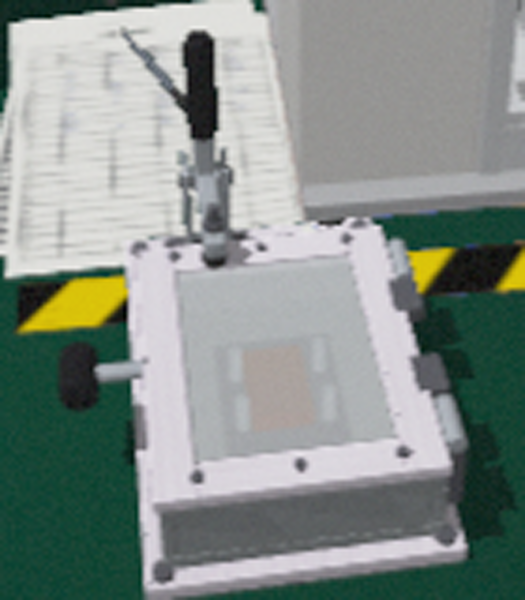

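```bash
cat > h.py <<'E'
import numpy as np, cv2
from scipy.spatial.transform import Rotation as R
from rig import env
def ray(f,uv):
    K,T=f["mtx"],f["T"]; d=np.linalg.inv(K)@np.array([uv[0],uv[1],1.]); d=T[:3,:3]@d
    return T[:3,3],d/np.linalg.norm(d)
def onz(f,uv,z):
    o,d=ray(f,uv); return o+d*(z-o[2])/d[2]
def tri(fa,a,fb,b):
    (o1,d1),(o2,d2)=ray(fa,a),ray(fb,b)
    s=np.linalg.lstsq(np.c_[d1,-d2],o2-o1,rcond=None)[0]
    p,q=o1+s[0]*d1,o2+s[1]*d2
    return (p+q)/2,np.linalg.norm(p-q)
def blob(f,box,thr):
    x0,y0,x1,y1=box; g=f["pixels"][y0:y1,x0:x1].max(2)
    n,l,s,c=cv2.connectedComponentsWithStats((g<thr).astype(np.uint8))
    out=[(s[i].tolist(),(c[i]+[x0,y0]).round(2).tolist()) for i in range(1,n) if s[i][4]>8]
    return [((b[0][0]+x0,b[0][1]+y0,*b[0][2:]),b[1]) for b in out]
E
python3 - <<'E'
from h import *
S=env.grab_frame("side");T=env.grab_frame("top")
print("top knob",blob(T,(360,232,380,250),55)); print("top grip",blob(T,(312,203,340,224),60))
print("side knob",blob(S,(190,285,215,315),50)); print("side grip",blob(S,(222,204,245,240),50))
for n,u in dict(bl=(232,128),br=(541,124),fr=(552,388),fl=(238,400)).items():
    print("guard T",n,onz(T,(290+u[0]/5-.4,150+u[1]/5-.4),.069).round(4))
for n,u in dict(fl=(128,245),bl=(380,225),br=(450,478),fr=(155,503)).items():
    print("guard S",n,onz(S,(180+u[0]/3.75-.4,200+u[1]/3.75-.4),.069).round(4))
print(tri(T,(369.2,240),S,(200.7,300.1)), tri(T,(330,213.2),S,(233.3,222.3)))
E
```

```text
top knob [((364, 237, 11, 6, 26), [368.5, 238.62])]
top grip []
side knob [((196, 291, 10, 19, 164), [200.48, 300.14])]
side grip [((228, 209, 10, 28, 209), [233.05, 222.74])]
guard T bl [ 0.5573 -0.215   0.069 ]
guard T br [ 0.5593 -0.3978  0.069 ]
guard T fr [ 0.4044 -0.4004  0.069 ]
guard T fl [ 0.3983 -0.216   0.069 ]
guard S fl [ 0.3965 -0.2129  0.069 ]
guard S bl [ 0.5535 -0.2135  0.069 ]
guard S br [ 0.5565 -0.404   0.069 ]
guard S fr [ 0.4078 -0.4017  0.069 ]
(array([ 0.36771313, -0.31062341,  0.06387058]), np.float64(0.0006897704785192228)) (array([ 0.44702753, -0.17765028,  0.16022351]), np.float64(0.0008836524240920973))
```

```bash
python3 - <<'E'
from h import *
S=env.grab_frame("side");T=env.grab_frame("top")
cv2.imwrite("pics/colS.png",cv2.resize(S["pixels"][60:270,170:380,::-1],(600,600)))
cv2.imwrite("pics/colT.png",cv2.resize(T["pixels"][100:210,190:350,::-1],(800,550)))
Y=lambda p:R.from_rotvec([0,0,p])*R.from_rotvec([0,np.pi,0])
s=env.get_state();q0=s["joint_positions"]; print((R.from_rotvec(s["tool_rot"]).as_matrix()).round(2).tolist())
yaw=np.deg2rad(1.2)
for p in [(.33,.25,.35),(.38,-.05,.35),(.447,-.22,.3),(.447,-.22,.165),(.447,-.1,.165),(.368,-.311,.2),(.368,-.311,.064),(.465,-.309,.233)]:
    for k in(0,np.pi):
        q=env.solve_ik(p,(Y(yaw+k)).as_rotvec()); print(p,k>0,None if q is None else np.round(q,2))
E
```

```text
[[-0.97, 0.22, -0.0], [0.22, 0.97, -0.0], [-0.0, -0.0, -1.0]]
(0.33, 0.25, 0.35) False [-0.92 -0.07  0.19  1.96  0.01  1.25  0.85]
(0.33, 0.25, 0.35) True [-1.27 -0.1   0.51  1.97  0.05  1.25 -2.32]
(0.38, -0.05, 0.35) False [-0.92 -0.26  0.82  2.04  0.2   1.29  1.42]
(0.38, -0.05, 0.35) True [-0.89 -0.25  0.8   2.04  0.19  1.29 -1.71]
(0.447, -0.22, 0.3) False [-0.62  0.29  1.22  1.89 -0.3   1.17  2.29]
(0.447, -0.22, 0.3) True [-0.39  0.19  0.9   1.88 -0.16  1.15 -0.99]
(0.447, -0.22, 0.165) False [-0.45  0.51  1.08  2.03 -0.56  0.94  2.51]
(0.447, -0.22, 0.165) True [-0.42  0.48  1.02  2.03 -0.51  0.92 -0.67]
(0.447, -0.1, 0.165) False [-0.55  0.31  0.82  2.12 -0.3   0.84  2.04]
(0.447, -0.1, 0.165) True [-0.68  0.36  0.98  2.12 -0.4   0.86 -1.  ]
(0.368, -0.311, 0.2) False [ 0.81  0.23 -0.19  2.    0.05  0.91  2.18]
(0.368, -0.311, 0.2) True [-0.26  0.39  1.09  2.03 -0.42  0.96 -0.5 ]
(0.368, -0.311, 0.064) False [ 0.1   0.54  0.66  2.11 -0.54  0.66  2.72]
(0.368, -0.311, 0.064) True [-0.19  0.76  1.08  2.12 -0.93  0.86 -0.08]
(0.465, -0.309, 0.233) False [-0.27  0.51  1.07  1.82 -0.5   1.11  2.57]
(0.465, -0.309, 0.233) True [-0.28  0.52  1.09  1.82 -0.51  1.11 -0.56]
```

View pics/colS.png

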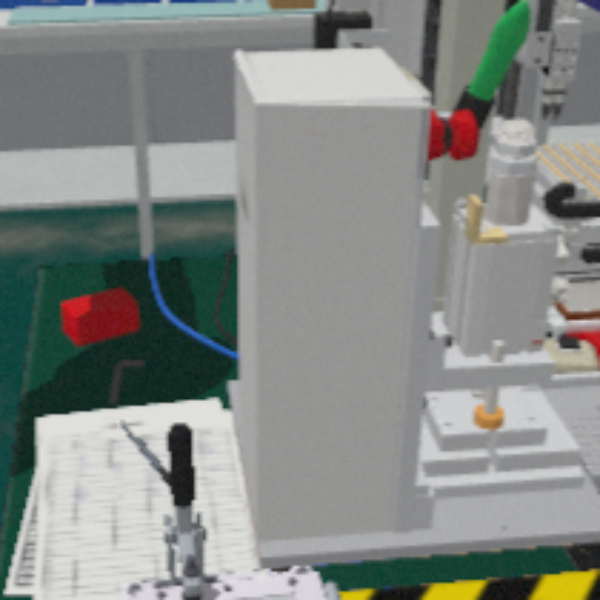

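View pics/colT.png

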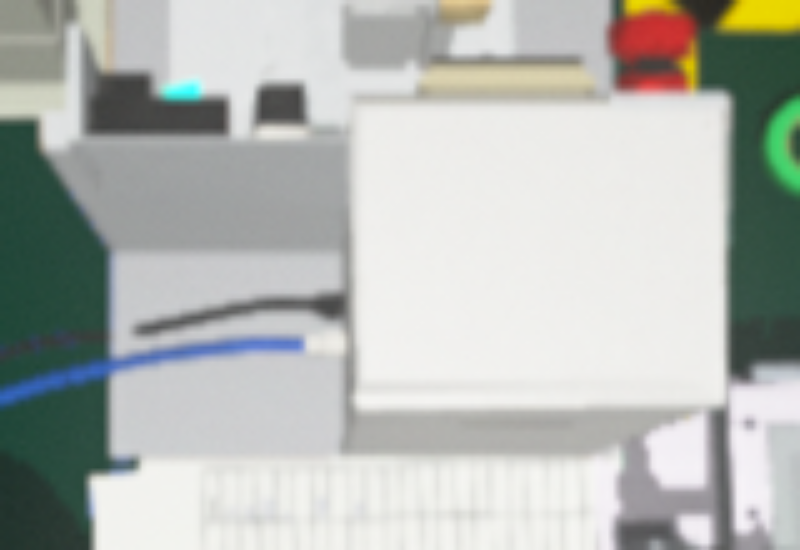

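```bash
python3 - <<'E'
from h import *
S=env.grab_frame("side");T=env.grab_frame("top")
print("col top corner",tri(T,(335.4,181.6),S,(260,96)))
print("base corner",onz(S,(261.7,250.8),.02), "front far top", onz(T,(261,181),.36))
s=env.get_state();ro=s["tool_rot"]
for r,z in [(.42,.4),(.4,.5),(.42,.55),(.45,.5),(.35,.4),(.38,.35)]:
    d=np.array([.14,.609]);d/=np.linalg.norm(d)
    q=env.solve_ik([*(d*r),z],ro); print(r,z,None if q is None else np.round(q,2))
E
```

```text
col top corner (array([ 0.51274255, -0.1352628 ,  0.4345218 ]), np.float64(0.0038982927554051605))
base corner [ 0.51971545 -0.11963476  0.02      ] front far top [0.51814318 0.01140186 0.36      ]
0.42 0.4 [-1.39 -0.08 -0.02  1.86 -0.    1.36 -0.07]
0.4 0.5 [-1.4  -0.14 -0.02  1.7  -0.    1.58 -0.07]
0.42 0.55 [-1.4  -0.1  -0.02  1.55 -0.    1.68 -0.07]
0.45 0.5 [-1.4  -0.04 -0.02  1.61 -0.    1.57 -0.07]
0.35 0.4 [-1.4  -0.23 -0.03  1.98 -0.01  1.38 -0.08]
0.38 0.35 [-1.39 -0.13 -0.03  2.02 -0.    1.26 -0.08]
```

```bash
cat >> h.py <<'E'
def ori(tilt,psi=-178.8):
    # down pose, yaw psi, leaning so that tool z gains +x (tilt deg)
    return (R.from_rotvec([0,-np.deg2rad(tilt),0])*R.from_rotvec([0,0,np.deg2rad(psi)])*R.from_rotvec([0,np.pi,0])).as_rotvec()
def st(tag=""):
    s=env.get_state(); print(tag,"t%.2f"%s["clock"],"p",s["eef_pos"].round(4),"F",s["contact_force"].round(1),"op %.4f"%s["opening"],"q",s["joint_positions"].round(2)); return s
E
python3 - <<'E'
from h import *
print((R.from_rotvec(ori(20)).as_matrix()).round(2).tolist())
s=env.get_state();d=np.array([.14,.609]);d/=np.linalg.norm(d)
q=np.array(env.solve_ik([*(d*.40),.5],s["tool_rot"]))
env.set_joints(q); st("retract")
q[0]=.50;q[2]=0;q[6]=-1.1
env.set_joints(q); st("swung")
for p,t in [((.42,-.235,.30),20),((.443,-.216,.166),20),((.443,-.12,.166),20),((.368,-.311,.15),0),((.368,-.311,.066),0),((.465,-.309,.235),0)]:
    k=env.solve_ik(p,ori(t)); print(p,None if k is None else np.round(k,2))
f=env.grab_frame("side"); cv2.imwrite("pics/s1.png",f["pixels"][:,:,::-1])
E
```

```text
[[0.94, 0.02, 0.34], [0.02, -1.0, 0.0], [0.34, 0.01, -0.94]]
retract t1.68 p [0.0897 0.3903 0.499 ] F [-0.8  1.  -0.1] op 0.0857 q [-1.4  -0.14 -0.02  1.7  -0.    1.58 -0.07]
swung t4.33 p [ 0.3363 -0.2171  0.4999] F [ 0.1 -0.3 -0.5] op 0.0855 q [ 0.5  -0.14 -0.    1.7  -0.    1.58 -1.1 ]
(0.42, -0.235, 0.3) [ 0.48 -0.04  0.07  2.09 -0.25  0.81 -0.85]
(0.443, -0.216, 0.166) [ 0.49  0.17 -0.    2.22 -0.36  0.46 -0.76]
(0.443, -0.12, 0.166) [ 0.38  0.1  -0.13  2.31 -0.18  0.4  -1.15]
(0.368, -0.311, 0.15) [ 0.55  0.29  0.1   2.06 -0.04  0.79 -0.87]
(0.368, -0.311, 0.066) [ 0.56  0.44  0.1   2.1  -0.07  0.6  -0.85]
(0.465, -0.309, 0.235) [ 0.5   0.31  0.03  1.8  -0.01  1.03 -1.01]
```

View pics/s1.png

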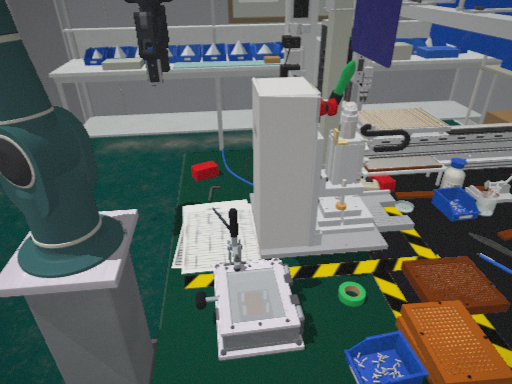

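The picture shows the arm swung over at about (150,40), clear of the column. The nest, clamp and bystanders haven't moved. I'll close the fingers, come down on the nest side of the grip, and push.

```bash
python3 - <<'E'
from h import *
env.close(40)
env.move_pose((.43,-.219,.30),ori(20)); st()
env.move_straight((.443,-.219,.168),0.12); st("down")
for n in("side","top"):
    f=env.grab_frame(n); cv2.imwrite(f"pics/{n}2.png",cv2.resize(f["pixels"][150:350,150:400,::-1],(750,600)))
E
```

```text
t6.03 p [ 0.4304 -0.2192  0.3011] F [-0.3 -0.2  1. ] op 0.0000 q [ 0.46 -0.04  0.04  2.09 -0.23  0.8  -0.91]
down t7.29 p [ 0.4433 -0.2192  0.1686] F [0.1 0.2 0.2] op -0.0001 q [ 0.47  0.17  0.02  2.22 -0.37  0.47 -0.75]
```

View pics/side2.png

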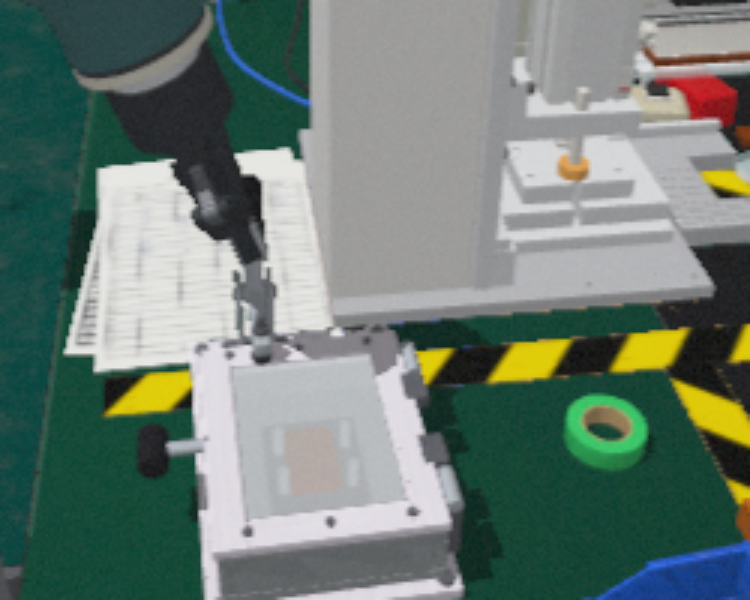

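View pics/top2.png

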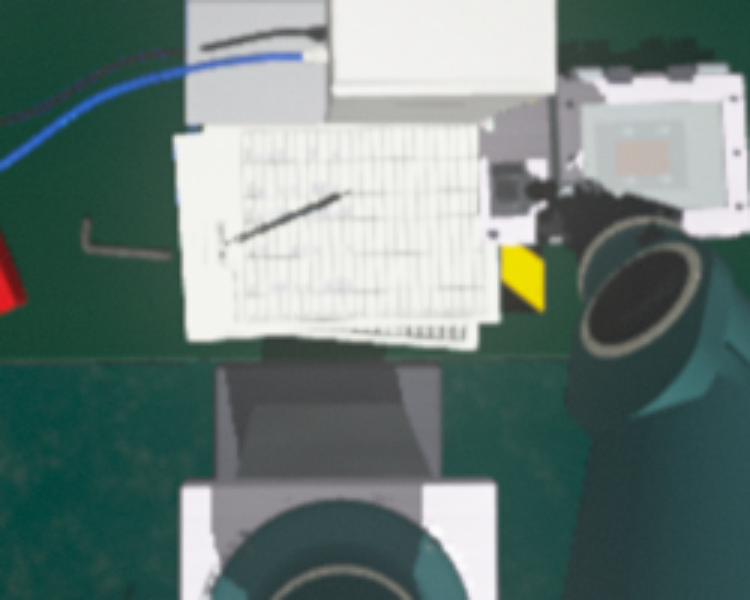

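In the side view the fingertips at (255,260) line up with the grip and sit on its near side, just above the spindle at (262,345). The wrist leans well clear of the column. Now I'll push towards +y in steps, watching the force.

```bash
python3 - <<'E'
from h import *
for y in (-.20,-.185,-.17,-.155,-.14,-.125):
    env.move_straight((.443,y,.168),0.06); s=st("push")
    if np.linalg.norm(s["contact_force"])>20: break
env.hold(.4)
for n in("side","top"):
    f=env.grab_frame(n); cv2.imwrite(f"pics/{n}3.png",cv2.resize(f["pixels"][150:350,150:400,::-1],(750,600)))
E
```

```text
push t7.86 p [ 0.443  -0.2     0.1682] F [-2.7  0.   2.1] op 0.0004 q [ 0.44  0.15  0.02  2.24 -0.35  0.46 -0.81]
push t8.26 p [ 0.4431 -0.185   0.1681] F [-0.7  0.2  0.3] op 0.0000 q [ 0.41  0.14  0.01  2.25 -0.33  0.45 -0.86]
push t8.66 p [ 0.4431 -0.1701  0.1681] F [-0.2 -0.1 -0.5] op -0.0003 q [ 0.37  0.13  0.01  2.27 -0.31  0.44 -0.91]
push t9.06 p [ 0.4431 -0.1551  0.1681] F [0.  0.2 0.1] op 0.0002 q [ 0.34  0.12 -0.    2.28 -0.28  0.43 -0.97]
push t9.46 p [ 0.4431 -0.1402  0.1681] F [-0.1  0.1  0.5] op -0.0001 q [ 0.31  0.11 -0.01  2.3  -0.25  0.42 -1.03]
push t9.86 p [ 0.4431 -0.1253  0.168 ] F [-0.5  0.8 -0.2] op 0.0003 q [ 0.28  0.1  -0.01  2.31 -0.22  0.41 -1.09]
```

View pics/side3.png

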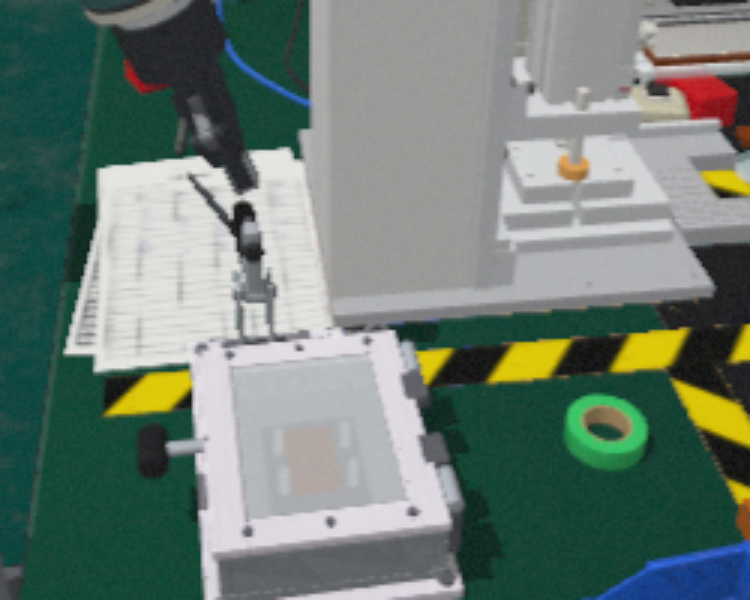

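View pics/top3.png

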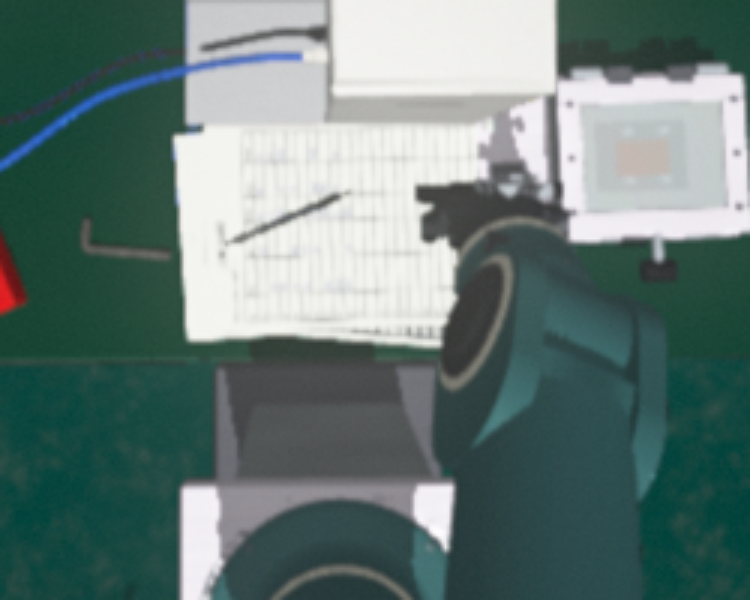

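The clamp has gone over. In the side view the arm and spindle stand upright at (245,240), and in the top view the grip lies level towards +y at (435,195). I'll retreat, recheck both the clamp and the knob, then grip.

```bash
python3 - <<'E'
from h import *
env.move_straight((.42,-.125,.30),0.2)
env.move_pose((.3677,-.3106,.17),ori(0)); env.ungrasp(); st("above")
for n in("side","top"):
    f=env.grab_frame(n); cv2.imwrite(f"pics/{n}4.png",cv2.resize(f["pixels"][150:350,150:400,::-1],(750,600)))
E
```

```text
above t12.88 p [ 0.3677 -0.3106  0.17  ] F [-0.5 -0.6 -0.2] op 0.0853 q [ 0.39  0.27  0.29  2.05 -0.1   0.84 -0.82]
```

View pics/side4.png

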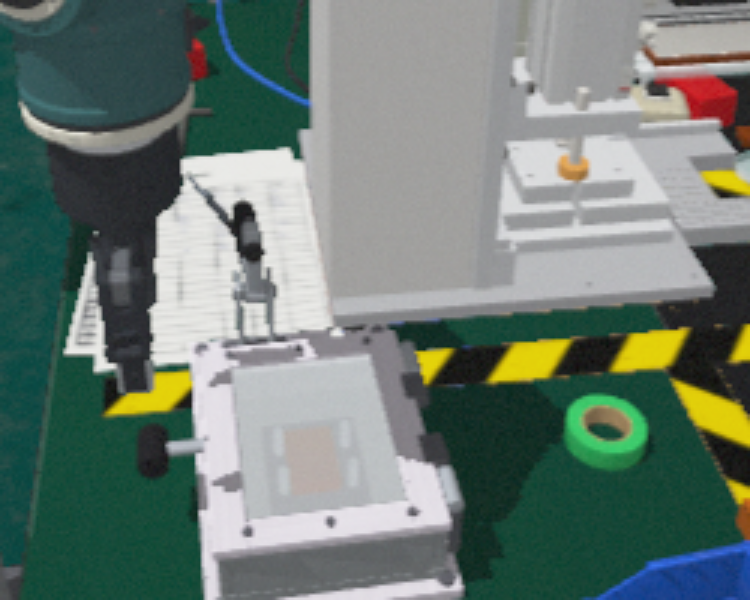

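View pics/top4.png

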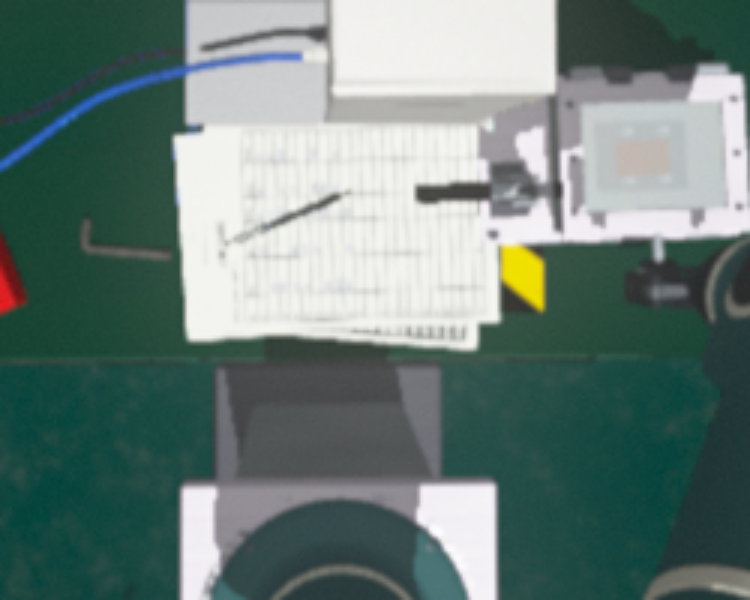

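The top view confirms the clamp is fully back: the grip lies level from (417,193) to (490,193), about 70 mm in length. The gripper is above the knob with the jaws straddling it along y. I'll descend and grip.

```bash
python3 - <<'E'
from h import *
env.move_straight((.3677,-.3106,.062),0.1); s=st("down")
if np.linalg.norm(s["contact_force"])<12:
    env.close(40); st("closed")
for n in("side","top"):
    f=env.grab_frame(n); cv2.imwrite(f"pics/{n}5.png",cv2.resize(f["pixels"][200:340,150:325,::-1],(750,600)))
E
```

```text
down t14.22 p [ 0.368  -0.3108  0.0625] F [-0.7  0.4 -1. ] op 0.0850 q [ 0.44  0.46  0.24  2.11 -0.19  0.6  -0.74]
closed t14.75 p [ 0.3678 -0.3114  0.0624] F [-1.7 -3.3  5.7] op 0.0316 q [ 0.44  0.46  0.24  2.11 -0.19  0.6  -0.74]
```

View pics/side5.png

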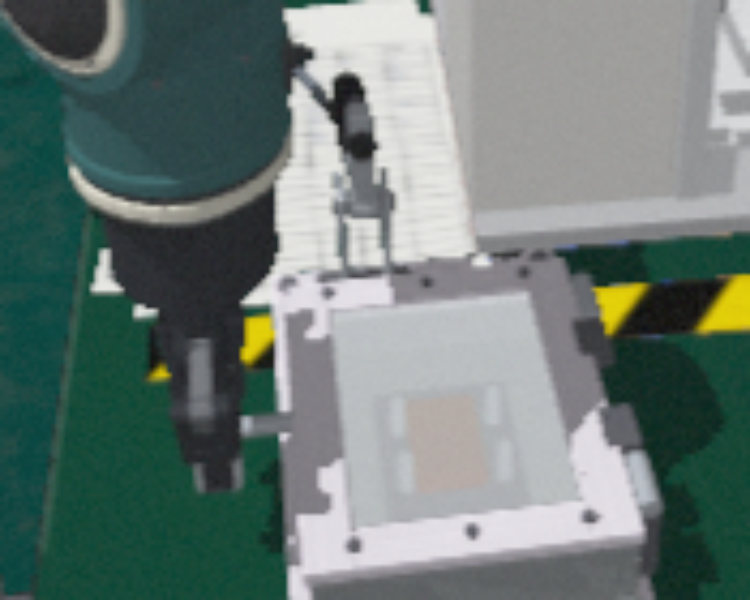

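The opening is 31.6 mm, which matches the 32 mm knob, and the fingers at (215,430) are on the knob with the stem showing at (265,425). I'll raise it along the arc about the hinge.

```bash
python3 - <<'E'
from h import *
yaw=np.deg2rad(1.3); u=np.array([np.cos(yaw),np.sin(yaw),0])
k0=np.array([.3677,-.3106,.064]); off=np.array([0,0,-.0017]); hinge=k0+.195*u
for a in range(5,61,5):
    t=np.deg2rad(a); p=hinge-.195*np.cos(t)*u+np.array([0,0,.195*np.sin(t)])+off
    env.move_straight(p,0.08); s=st(str(a))
    if np.linalg.norm(s["contact_force"])>30: print("STOP");break
env.hold(.5); st()
for n in("side","top"):
    f=env.grab_frame(n); cv2.imwrite(f"pics/{n}6.png",cv2.resize(f["pixels"][100:340,150:450,::-1],(750,600))); np.savez(f"{n}6.npz",**f)
E
```

```text
5 t15.22 p [ 0.3686 -0.3113  0.0794] F [ 2.1 -7.2 -3.4] op 0.0315 q [ 0.43  0.42  0.25  2.1  -0.17  0.64 -0.76]
10 t15.58 p [ 0.3708 -0.3113  0.0961] F [ 1.1 -7.4 -3.3] op 0.0312 q [ 0.41  0.4   0.26  2.09 -0.16  0.67 -0.77]
15 t15.95 p [ 0.3744 -0.3111  0.1126] F [ 0.9 -7.5 -4.7] op 0.0314 q [ 0.4   0.37  0.27  2.07 -0.15  0.71 -0.79]
20 t16.32 p [ 0.3795 -0.311   0.1287] F [ 0.9 -7.2 -3.6] op 0.0315 q [ 0.39  0.35  0.27  2.05 -0.14  0.75 -0.8 ]
25 t16.68 p [ 0.3859 -0.3108  0.1444] F [ 0.8 -9.4 -3.9] op 0.0313 q [ 0.38  0.33  0.28  2.03 -0.13  0.79 -0.82]
30 t17.05 p [ 0.3938 -0.3105  0.1594] F [ 1.1 -7.6 -2.8] op 0.0311 q [ 0.37  0.32  0.28  2.01 -0.12  0.83 -0.84]
35 t17.42 p [ 0.4028 -0.3103  0.1737] F [ 0.4 -7.  -3.1] op 0.0309 q [ 0.36  0.31  0.28  1.98 -0.11  0.87 -0.85]
40 t17.78 p [ 0.413 -0.31   0.187] F [-1.3 -6.6 -2.9] op 0.0312 q [ 0.35  0.3   0.28  1.95 -0.11  0.9  -0.87]
45 t18.15 p [ 0.4244 -0.3096  0.1995] F [-0.7 -5.7 -1.8] op 0.0316 q [ 0.34  0.3   0.28  1.92 -0.1   0.93 -0.89]
50 t18.52 p [ 0.4369 -0.3093  0.2109] F [-1.7 -5.2 -2.4] op 0.0309 q [ 0.33  0.31  0.28  1.88 -0.1   0.97 -0.9 ]
55 t18.88 p [ 0.4502 -0.3088  0.2211] F [-1.5 -4.9 -1.4] op 0.0315 q [ 0.32  0.31  0.28  1.85 -0.1   1.   -0.92]
60 t19.25 p [ 0.4648 -0.3084  0.2305] F [-1. -6. -4.] op 0.0313 q [ 0.31  0.32  0.27  1.81 -0.1   1.02 -0.93]
 t19.75 p [ 0.4648 -0.3084  0.2305] F [ 1.5 -5.5 -6.6] op 0.0313 q [ 0.31  0.32  0.27  1.81 -0.1   1.02 -0.93]
```

View pics/side6.png

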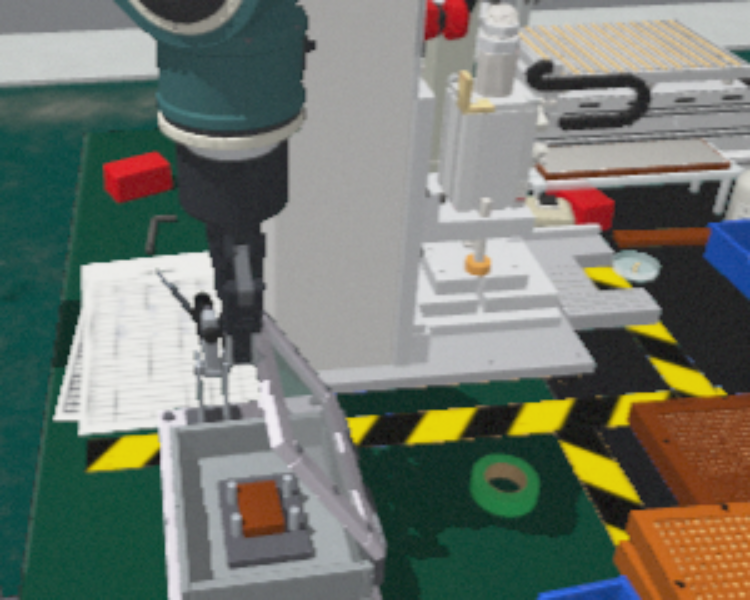

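View pics/top6.png

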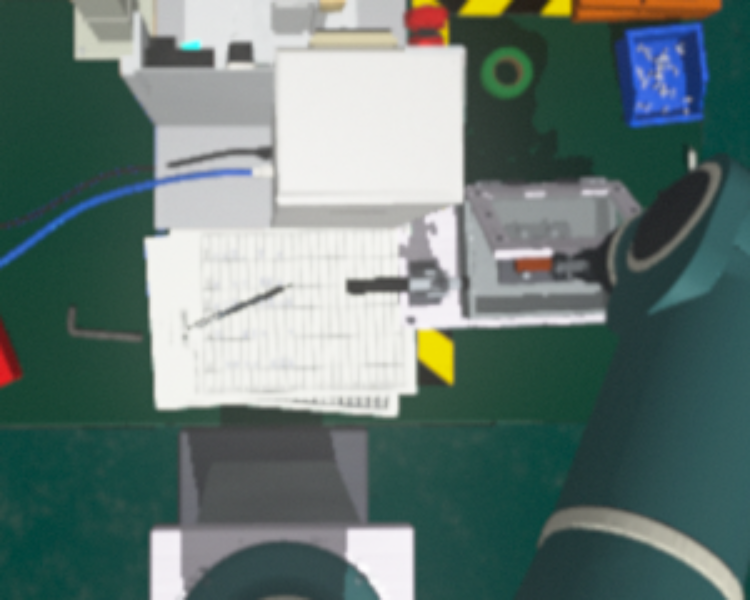

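The guard stands open, with its near edge running from (280,455) to (375,552), and the fingers are on the knob at (240,330). The coupon is in place and the clamp is still back. I'll check the angle from that near edge, which lies in the plane y≈-0.402, and compare the bystanders with their start positions.

```bash
python3 - <<'E'
from h import *
S=env.grab_frame("side");T=env.grab_frame("top")
cv2.imwrite("pics/sz7.png",cv2.resize(S["pixels"][210:330,225:325,::-1],(500,600),interpolation=cv2.INTER_CUBIC))
def ony(f,uv,y):
    o,d=ray(f,uv); return o+d*(y-o[1])/d[1]
a,b=ony(S,(262,282),-.402),ony(S,(300,320.8),-.402)
print(a.round(3),b.round(3),np.linalg.norm(a-b),np.rad2deg(np.arctan2(a[2]-b[2],b[0]-a[0])))
a=cv2.imread("pics/top0.png")[:,:,::-1].astype(int); b=T["pixels"].astype(int)
def cen(p,lo,box,ch):
    x0,y0,x1,y1=box; h=p[y0:y1,x0:x1]; o=[i for i in range(3) if i!=ch]
    m=(h[...,ch]>1.6*h[...,o[0]])&(h[...,ch]>1.6*h[...,o[1]])&(h[...,ch]>lo); ys,xs=np.nonzero(m); return len(xs),(xs.mean()+x0).round(2),(ys.mean()+y0).round(2)
for p in(a,b): print("tape",cen(p,100,(335,110,370,145),1),"case",cen(p,100,(125,220,165,265),0))
st()
E
```

```text
[ 0.485 -0.402  0.193] [ 0.557 -0.402  0.084] 0.1302155259423635 56.49259825808615
tape (240, np.float64(352.6), np.float64(128.64)) case (608, np.float64(142.94), np.float64(241.17))
tape (176, np.float64(351.77), np.float64(128.98)) case (633, np.float64(142.57), np.float64(240.88))
 t19.95 p [ 0.4648 -0.3084  0.2305] F [ 1.8 -6.1 -6.3] op 0.0314 q [ 0.31  0.32  0.27  1.81 -0.1   1.02 -0.93]
```

View pics/sz7.png

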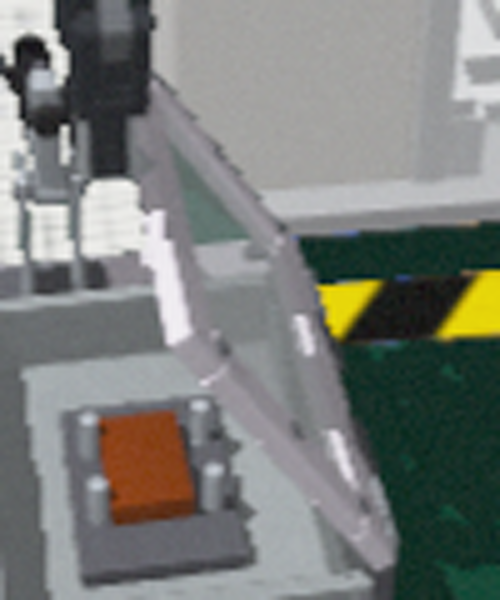

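```bash
python3 - <<'E'
from h import *
S=np.load("side6.npz")
def ony(f,uv,y):
    o,d=ray(f,uv); return o+d*(y-o[1])/d[1]
P=lambda u,v:(225+u/5-.4,210+v/5-.4)
for y in(-.398,-.406):
  for A,B in [((182,348),(378,570)),((220,345),(395,545))]:
    a,b=ony(S,P(*A),y),ony(S,P(*B),y)
    print(y,a.round(3),b.round(3),"len %.3f"%np.linalg.norm(a-b),"ang %.1f"%np.rad2deg(np.arctan2(a[2]-b[2],b[0]-a[0])))
E
```

```text
-0.398 [ 0.484 -0.398  0.195] [ 0.559 -0.398  0.071] len 0.145 ang 58.9
-0.398 [ 0.497 -0.398  0.195] [ 0.565 -0.398  0.084] len 0.130 ang 58.6
-0.406 [ 0.483 -0.406  0.203] [ 0.557 -0.406  0.081] len 0.143 ang 58.9
-0.406 [ 0.496 -0.406  0.203] [ 0.562 -0.406  0.094] len 0.128 ang 58.6
```

The image gives about 59° and the tool height gives 59.7°, so the two agree and both are within tolerance. Grip is steady and forces are low, so I'm handing it in.

```bash
python3 - <<'E'
from h import *
st(); env.hand_in()
E
```

```text
t19.95 p [ 0.4648 -0.3084  0.2305] F [ 1.8 -6.1 -6.3] op 0.0314 q [ 0.31  0.32  0.27  1.81 -0.1   1.02 -0.93]
the job is handed in; nothing more can be done
```

With the guard still shut, I pushed the clamp over centre with the closed fingers. I then gripped the knob by its flat ends, raised the guard along its hinge arc and handed in at 20 s, still holding it.

**Last checks:**
- **Clamp:** the pictures show it fully back, with the grip level and the arm upright.
- **Guard angle:** the tool height gives 59.7°, and the guard's near edge in the side image gives about 59°. A first, rougher pick of that edge gave 56.5°, still within tolerance.
- **Grip:** the opening held at 31.4 mm on the 32 mm knob, and the force readings stayed under about 11 N.
- **Coupon and bystanders:** the coupon and hex key look unmoved in the pictures. The case centre reads within half a pixel of its start. The tape centre reads 0.9 px off (about 2 mm), which I put down to the arm's shadow shrinking the colour mask, as nothing came near it.

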